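# Roll the brightness wheel to its mark and save it

### The arm

A 6-joint arm with a two-finger parallel gripper is mounted at the origin on the work surface. World frame = base frame: x ahead of the robot, y to its left, z up, the work surface at z = 0. Lengths are in m, angles in degrees, forces in N, time in s.
With the tool pointing down it reaches from about 0.275 to 0.975 m from the base axis. Payload 8.4 kg.
Tool frame: the origin (TCP) lies between the finger pads; the fingertips stand 17 mm ahead of it and the grasp point (between the pads) lies 2 mm behind it; z points along the fingers, y is the line along which they close (so a half turn about z gives the same grasp; the last joint's range is limited). The gripper opens to 92 mm and grips with 3 to 60 N. Pads are 20 mm wide; open, the fingers measure 128 mm over their backs; the gripper's body (75 mm by 189 mm) begins 69 mm behind the grasp point.
Start: joints at [-75.195, 20.225, 93.587, -0, 66.188, -0.138], TCP at [0.161, -0.604, 0.232] pointing down, gripper open.
Joint ranges: [-150.9, 150.9], [-52.94, 120.26], [3.33, 152.33], [-74.26, 254.26], [0, 154.13], [-172.89, 172.89]. Speed limits (degrees/s): [127.2, 127.2, 159.86, 180, 180, 180].

### API

Orientations are given as a 3x3 rotation matrix whose columns are the frame's x, y, z axes.
In Python, from cell import r gives the robot as it stands. The module is installed in compiled form; this text tells all that it offers.
- The arm moves only by the tool play_rows, never from a script. Its argument "series" is a list of rows, each an object of numbers: "gripper": the closure, from 0 (fully open) to 1 (shut); "dx", "dy", "dz": the shift along the world's x, y, z as a fraction of full scale; "rx", "ry", "rz": the turn, a rotation vector about the world's x, y, z as a fraction of full scale. A call has 1 to 5 rows; each row shifts and turns the commanded pose from where the row before left it; what a row does not reach is not made up. Full scale, the value 1, is 4 cm for a shift and 0.12 rad for a turn. A row lasts 1/12 s, in which the tool goes at most 41.7 mm and 7.16 degrees, less where a joint would pass 70% of its speed; a pose out of reach is approached as far as the arm can. A call with a number of a shift or a turn outside -1 to 1 is refused whole. A call with a gripper value outside its range is refused whole. The fingers move at their own pace and stop on an object; "grip_force" is the grip in N (left out, the last holds). Time passes only in rows, so rows that do not move let the fingers close. It gives the time, the measured TCP pose, the force, the opening and the grip force at its end, in the units of the state.
- r.get_state(): the state, without advancing time (a new reading comes with each control period).
- r.grab_frame(name): name is "side" or "top" or "wrist"; returns a dict with "img" (480x640x3 uint8, red, green, blue), "K" (3x3 intrinsics, pixels), "rvec" (rotation vector, rad) and "tvec" (3), from world to camera coordinates, as OpenCV has them. Camera axes: x right, y down, z forward; pixel columns grow to the right and rows downward; lengths in m; the calibration is good to about 2 mm. A picture is of the moment at which its call begins. There is no depth.
- r.sign_off(): hands the job in; it is judged then, once.
The state is a dict: "t": time; "joints": joint angles; "joint_vel": joint speeds; "effort": joint torques, N m; "eef_pos": TCP position; "tcp_rot": TCP orientation; "force": force on the tool from outside, world axes, zero at the start; "torque": the same for the moment, N m; "finger_gap": finger opening in m; "gripper_force": force on a finger pad.
Only numpy, scipy, OpenCV 4.12 (cv2) and the standard library are available. Lean on these libraries where they do the work, as an engineer would, in place of code of your own. Each camera call takes 0.05 s, during which the arm holds its last target. There are 200 camera calls.

### The job

On the desk console, gently roll the edge thumbwheel with a fingertip until the yellow line on its rim is uppermost, level with the two green arrowheads beside the slot, and leave it there. Then press the blue button to save the level, and let go of everything. Press the wheel only lightly, do not press the button before the line is on the mark, and leave the other things on the desk where they are.

Things in the scene. Friction and masses are not known exactly. Their poses are not given: they have to be found in the camera images.
- console: Desk lighting console, fixed to the desk: a box 150 (x) x 260 (y) x 70 mm high with pale wooden sides and a flat level grey top panel, clear for 35 mm all round the wheel slot. Origin: centre of its underside. Its x axis points away from the robot when its yaw is 0, y to the left along the long side.
- wheel_slot (a point): Centre of the slot (17 mm in x, 54 mm in y) in the panel, at panel height, at (-35, 0, 70) mm on the console; a green arrowhead lies on either side of it. The rim of a black ridged wheel (radius 28 mm, 12 mm wide, axle along the console's x, right below this point) stands out of the slot, its crown 6 to 16 mm above the panel: this differs each time and is not measured, so feel for it.
- wheel (a joint): Turn of the wheel, rad, 0 to 3.2; grows as its crown rolls to the console's +y. Yellow line uppermost: 2.4 (right within 0.12); it starts at 0.05 to 1.2. 1 rad = 28 mm of rim. Its axle is sprung: 1 N to start, then it sinks 1 mm per 5 N, up to 4 mm. It drags (4 N at the rim): a finger pressing under 4 to 6 N slips over it. It stays where left. Over 15 N of finger force damages it.
- save_top (a point): Centre of the top of the round blue save button (28 mm across) when out, 18 mm above the panel, in a black collar 44 mm across and 12 mm high, at (-30, -95) mm on the console.
- save (a joint): How far the save button is pushed down, m: 0 out, 0.006 fully down. Spring: about 2 N to start, 6 N fully down; it comes back up by itself. It counts as pressed beyond 3.5 mm.
- eraser: White eraser 22 x 45 x 13 mm lying loose on the far left part of the console's panel. Bystander. Origin under its centre.
- mug: Blue mug, 80 mm across, 92 mm high, standing on the desk to the left. Bystander. Origin under its centre.
- mouse: Black computer mouse 105 x 62 x 33 mm on the desk to the right. Bystander. Origin under its centre.
- stapler: Red and black stapler 130 x 36 x 40 mm on the desk, far left. Bystander. Origin under its centre.
- pen: Blue pen, 10 mm thick, about 140 mm long, lying on the desk to the right. Bystander. Origin at its centre underside.

How it is judged:
By the outcome, as a careful person would: the job done as asked, in the order asked, and still so for the second after the job is handed in, with the robot touching nothing.
It also fails if it takes over 61 s, if anything falls off the work surface, if the arm or the gripper's body presses on something with over 40 N, if the wrist force passes 120 N, or if a joint passes its speed limit or range.

## Working session

There is one attempt and no reset: what is moved stays moved. The work goes in short steps, Python scripts to look and compute and a tool call to move; the robot and the scene stay as the last step left them, time stands still between calls to the robot, and variables do not carry over. Pictures are saved under pics/ and viewed, at most 10 in all, crops included, and the job is handed in when it is done.

Besides the shell and the picture viewer there is one more tool, called in YAML: its name, and indented under it one key for each argument. play_rows: Moves the arm, as the interface text tells. Its arguments: {"type":"object","properties":{"series":{"type":"array"},"grip_force":{"type":"number"}},"required":["series"]}

```bash
mkdir -p pics
cat > h.py <<'E'
import numpy as np, cv2
from cell import r
def ray(f,uv,z):
    R=cv2.Rodrigues(np.array(f["rvec"],float))[0]; t=np.array(f["tvec"],float).ravel()
    c=-R.T@t; p=cv2.undistortPoints(np.array([[uv]],float),np.array(f["K"],float),None).ravel()
    d=R.T@np.array([p[0],p[1],1]); return c+d*(z-c[2])/d[2]
def proj(f,P): return cv2.projectPoints(np.array(P,float).reshape(-1,3),np.array(f["rvec"],float),np.array(f["tvec"],float),np.array(f["K"],float),None)[0].reshape(-1,2)
def save(f,n): cv2.imwrite(n,cv2.cvtColor(f["img"],cv2.COLOR_RGB2BGR))
E
python3 - <<'E'
from h import *
import pickle
for n in("top","side"):
    f=r.grab_frame(n); save(f,f"pics/{n}0.png"); pickle.dump(f,open(n+".pkl","wb"))
s=r.get_state(); print(s["t"],s["eef_pos"],s["tcp_rot"],s["force"],s["finger_gap"])
E
```

```text
0.1 [ 0.1610317  -0.60346708  0.23096002] [[ 9.66192402e-01  2.57821923e-01 -3.12846492e-04]
 [ 2.57822112e-01 -9.66191681e-01  1.18086660e-03]
 [ 2.18361813e-06 -1.22160308e-03 -9.99999254e-01]] [-0.94509249  0.08009108 -0.81962903] 0.09145292209914611
```

View pics/top0.png

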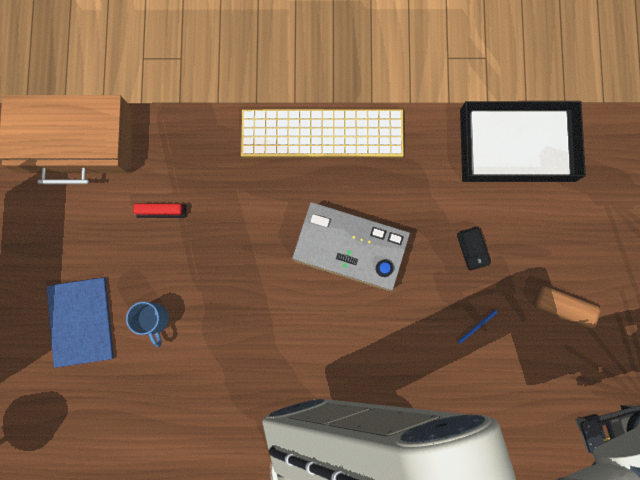

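View pics/side0.png

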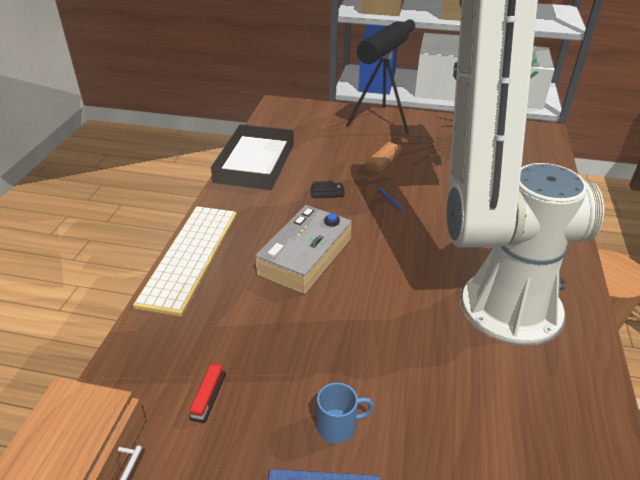

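The top view shows the console around (352,246), with the wheel near (347,258) and the button near (385,268). I'll enlarge that area.

Run:
```python
from h import *
import pickle
f=pickle.load(open("top.pkl","rb"))
c=f["img"][195:300,285:420]; cv2.imwrite("pics/c0.png",cv2.cvtColor(cv2.resize(c,None,fx=5.7,fy=5.7,interpolation=cv2.INTER_CUBIC),cv2.COLOR_RGB2BGR))
for uv in [(347,258),(385,268)]: print(ray(f,uv,.08))
R=cv2.Rodrigues(np.array(f["rvec"]))[0]; print(-R.T@np.array(f["tvec"]).ravel())
```

```text
[ 0.51846016 -0.06065573  0.08      ]
[ 0.49398904 -0.1540263   0.08      ]
[ 0.35311279 -0.00693071  1.50932941]
```

View pics/c0.png

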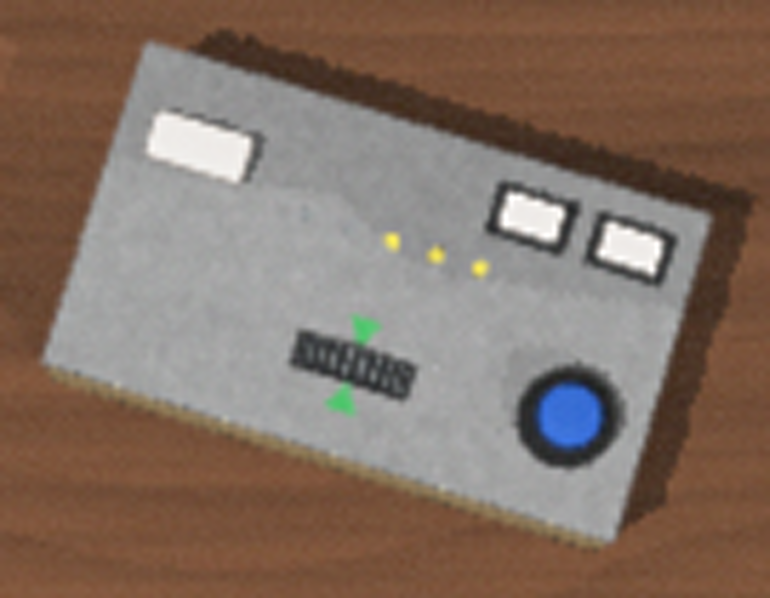

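Panel corners in the crop are (148,42), (711,213), (615,545) and (42,362). The wheel is at (354,366) and the button at (570,416). The yellow line isn't visible yet.

```bash
cat >> h.py <<'E'
def con(x,y,z,P):
    c,s=np.cos(P[2]),np.sin(P[2]); return np.array([P[0]+c*x-s*y,P[1]+s*x+c*y,z])
E
python3 - <<'E'
from h import *
import pickle
from scipy.optimize import least_squares
f=pickle.load(open("top.pkl","rb"))
q=np.array([(148,42),(711,213),(615,545),(42,362),(570,416)])/5.7+[285-.4,195-.4]
m=[(75,130,70),(75,-130,70),(-75,-130,70),(-75,130,70),(-30,-95,88)]
g=lambda P:(proj(f,[con(a/1e3,b/1e3,c/1e3,P) for a,b,c in m])-q).ravel()
s=least_squares(g,[.53,-.06,-.25]); P=s.x; print(P,np.degrees(P[2]),s.fun.round(2)); np.save("P.npy",P)
for n,a in dict(wheel=(-.035,0,.082),btn=(-.03,-.095,.088),start=(-.035,-.014,.1)).items(): print(n,con(*a,P))
st=r.get_state(); R=np.array(st["tcp_rot"]); print("tool y yaw",np.degrees(np.arctan2(R[1,1],R[0,1])))
E
```

```text
[ 0.55135514 -0.07081395 -0.30230071] -17.32055496656378 [-0.26 -0.18  0.25  0.48 -0.15 -0.41  0.02  0.19  0.14 -0.08]
wheel [ 0.51794224 -0.06039384  0.082     ]
btn [ 0.49443236 -0.15257456  0.088     ]
start [ 0.5137742 -0.073759   0.1      ]
tool y yaw -75.05912669518878
```

play_rows:
  series:
    - {"dx": 0.55,"dy": 0.83,"rz": -0.94,"gripper": 1}
    - {"dx": 0.55,"dy": 0.83,"rz": -0.94,"gripper": 1}
    - {"dx": 0.55,"dy": 0.83,"rz": -0.94,"gripper": 1}
    - {"dx": 0.55,"dy": 0.83,"rz": -0.94,"gripper": 1}
    - {"dx": 0.55,"dy": 0.83,"rz": -0.93,"gripper": 1}
  grip_force: 20

```text
$.series[0]: bad value
```

play_rows:
  series:
    - {"dx": 0.55,"dy": 0.83,"gripper": 1}
    - {"dx": 0.55,"dy": 0.83,"gripper": 1}
    - {"dx": 0.55,"dy": 0.83,"gripper": 1}
    - {"dx": 0.55,"dy": 0.83,"gripper": 1}
    - {"dx": 0.55,"dy": 0.83,"gripper": 1}

```text
$.series[0]: bad value
```

play_rows:
  series:
    - {"dx": 0.55,"dy": 0.83,"gripper": 1}
    - {"dx": 0.55,"dy": 0.83,"gripper": 1}
    - {"dx": 0.55,"dy": 0.83,"gripper": 1}
    - {"dx": 0.55,"dy": 0.83,"gripper": 1}
    - {"dx": 0.4,"dy": 0.6,"gripper": 1}

```text
$.series[0]: bad value
```

play_rows:
  series:
    - {"gripper": 1}
    - {"gripper": 1}
    - {"gripper": 1}

```text
$.series[0]: bad value
```

Run:
```python
from h import *
P=np.load("P.npy"); f=r.grab_frame("wrist"); save(f,"pics/w1.png")
s=r.get_state(); R=np.array(s["tcp_rot"]); print(s["t"],s["eef_pos"],np.degrees(np.arctan2(R[1,1],R[0,1])),R[:,2],s["force"],s["finger_gap"],s["joints"])
print(con(-.035,-.014,0,P)-s["eef_pos"], proj(f,[con(-.035,0,.08,P),con(-.03,-.095,.088,P)]))
```

```text
0.15 [ 0.16105158 -0.60353802  0.23103148] -75.05836206357792 [-2.92904645e-04  1.01129652e-03 -9.99999446e-01] [-0.69388305  0.30773086  0.49310849] 0.09219748219960769 [-7.51958093e+01  2.02552629e+01  9.36171510e+01 -1.55181217e-03
  6.61878939e+01 -1.36820639e-01]
[ 0.35272262  0.52977902 -0.23103148] [[-491.5634894  -661.31696664]
 [-322.32530222 -556.62033641]]
```

View pics/w1.png

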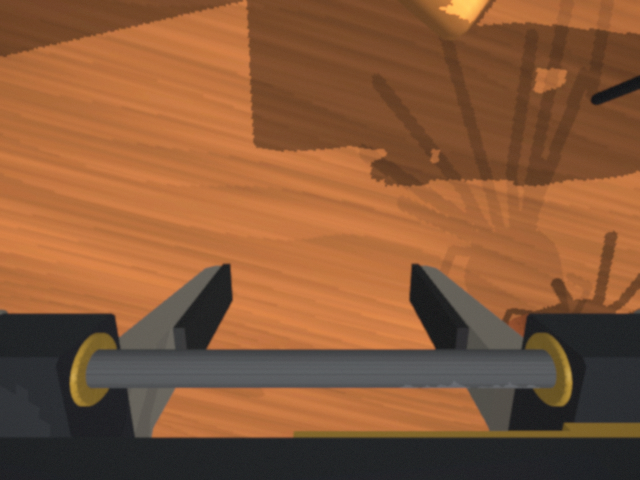

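All four moves were refused, so the arm hasn't moved; the wrist view shows only bare desk between the open fingers. A row probably needs every key, so I'll try one full row.

play_rows:
  series:
    - {"gripper": 1,"dx": 0.55,"dy": 0.83,"dz": 0,"rx": 0,"ry": 0,"rz": -0.94}
    - {"gripper": 1,"dx": 0.55,"dy": 0.83,"dz": 0,"rx": 0,"ry": 0,"rz": -0.94}
  grip_force: 20

```text
t: 0.32
eef_pos: [0.2048, -0.5375, 0.2309]
tcp_rot: [[1.0, 0.028, -0.0], [0.028, -1.0, 0.0], [-0.0, -0.0, -1.0]]
force: [1.2, -0.1, 0.1]
finger_gap: 0.0809
gripper_force: 0.0
```

play_rows:
  series:
    - {"gripper": 1,"dx": 0.55,"dy": 0.83,"dz": 0,"rx": 0,"ry": 0,"rz": -0.94}
    - {"gripper": 1,"dx": 0.55,"dy": 0.83,"dz": 0,"rx": 0,"ry": 0,"rz": -0.94}
    - {"gripper": 1,"dx": 0.55,"dy": 0.83,"dz": 0,"rx": 0,"ry": 0,"rz": -0.93}
    - {"gripper": 1,"dx": 0.55,"dy": 0.83,"dz": 0,"rx": 0,"ry": 0,"rz": 0}
    - {"gripper": 1,"dx": 0.55,"dy": 0.83,"dz": 0,"rx": 0,"ry": 0,"rz": 0}

```text
t: 0.73
eef_pos: [0.3157, -0.3697, 0.2315]
tcp_rot: [[0.954, -0.298, 0.0], [-0.298, -0.954, 0.0], [-0.0, -0.0, -1.0]]
force: [1.6, 0.6, 0.0]
finger_gap: 0.0472
gripper_force: 0.0
```

play_rows:
  series:
    - {"gripper": 1,"dx": 0.55,"dy": 0.83,"dz": 0,"rx": 0,"ry": 0,"rz": 0}
    - {"gripper": 1,"dx": 0.55,"dy": 0.83,"dz": 0,"rx": 0,"ry": 0,"rz": 0}
    - {"gripper": 1,"dx": 0.55,"dy": 0.83,"dz": 0,"rx": 0,"ry": 0,"rz": 0}
    - {"gripper": 1,"dx": 0.55,"dy": 0.83,"dz": 0,"rx": 0,"ry": 0,"rz": 0}
    - {"gripper": 1,"dx": 0.55,"dy": 0.83,"dz": 0,"rx": 0,"ry": 0,"rz": 0}

```text
t: 1.15
eef_pos: [0.4258, -0.2036, 0.2317]
tcp_rot: [[0.955, -0.298, 0.0], [-0.298, -0.955, -0.0], [0.0, 0.0, -1.0]]
force: [0.2, -0.6, 0.0]
finger_gap: 0.014
gripper_force: 0.0
```

play_rows:
  series:
    - {"gripper": 1,"dx": 0.55,"dy": 0.83,"dz": 0,"rx": 0,"ry": 0,"rz": 0}
    - {"gripper": 1,"dx": 0.55,"dy": 0.83,"dz": 0,"rx": 0,"ry": 0,"rz": 0}
    - {"gripper": 1,"dx": 0.55,"dy": 0.83,"dz": 0,"rx": 0,"ry": 0,"rz": 0}
    - {"gripper": 1,"dx": 0,"dy": 0,"dz": 0,"rx": 0,"ry": 0,"rz": 0}
    - {"gripper": 1,"dx": 0,"dy": 0,"dz": 0,"rx": 0,"ry": 0,"rz": 0}

```text
t: 1.57
eef_pos: [0.4918, -0.1041, 0.2313]
tcp_rot: [[0.956, -0.294, -0.0], [-0.294, -0.956, 0.0], [-0.0, 0.0, -1.0]]
force: [-1.0, 0.7, 1.1]
finger_gap: 0.0004
gripper_force: 0.0
```

```bash
cat > look.py <<'E'
from h import *
import sys
P=np.load("P.npy"); f=r.grab_frame("wrist"); save(f,f"pics/{sys.argv[1]}.png")
s=r.get_state(); R=np.array(s["tcp_rot"]); print(s["t"],s["eef_pos"],np.degrees(np.arctan2(R[1,1],R[0,1])),R[:,2],s["force"],s["finger_gap"],s["joints"])
print(con(-.035,-.014,0,P)-s["eef_pos"], proj(f,[con(-.035,0,.08,P),con(-.03,-.095,.088,P)]))
E
python3 look.py w2
```

```text
1.6167 [ 0.49101153 -0.10525251  0.23125316] -107.17440254728857 [-9.45706748e-04 -1.21183044e-04 -9.99999545e-01] [ 0.23017583 -0.10048897 -0.54582849] 0.00035160109144241467 [-1.22574219e+01  9.28222746e+00  1.08340088e+02 -2.06316482e-02
  6.24291614e+01  9.49265479e+01]
[ 0.02276267  0.03149351 -0.23125316] [[264.06216423 209.31544583]
 [374.48366735 205.75964172]]
```

View pics/w2.png

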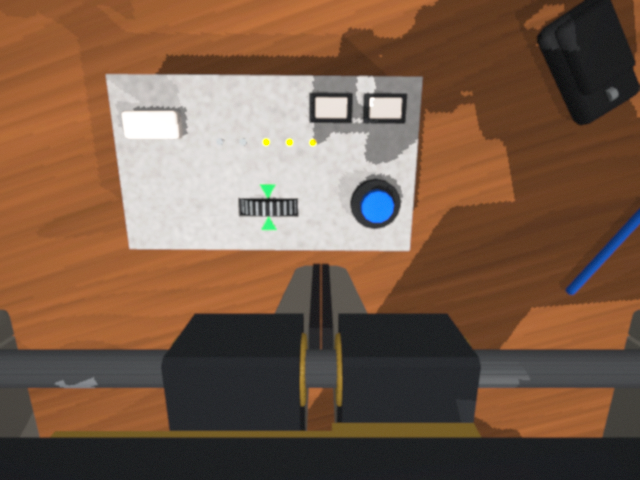

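The wrist view has the wheel centred at (268,207) with the green arrows at (268,190) and (268,224). The button is at (377,206). The yellow line is still hidden. I'll go down over the near side of the wheel.

play_rows:
  series:
    - {"gripper": 1,"dx": 0.19,"dy": 0.26,"dz": -0.9,"rx": 0,"ry": 0,"rz": 0}
    - {"gripper": 1,"dx": 0.19,"dy": 0.26,"dz": -0.9,"rx": 0,"ry": 0,"rz": 0}
    - {"gripper": 1,"dx": 0.19,"dy": 0.26,"dz": -0.9,"rx": 0,"ry": 0,"rz": 0}
    - {"gripper": 1,"dx": 0,"dy": 0,"dz": -0.1,"rx": 0,"ry": 0,"rz": 0}
    - {"gripper": 1,"dx": 0,"dy": 0,"dz": 0,"rx": 0,"ry": 0,"rz": 0}

```text
t: 2.03
eef_pos: [0.5117, -0.0754, 0.1179]
tcp_rot: [[0.955, -0.298, -0.005], [-0.298, -0.955, 0.001], [-0.005, 0.001, -1.0]]
force: [0.2, 0.3, 0.5]
finger_gap: 0.0004
gripper_force: 0.0
```

play_rows:
  series:
    - {"gripper": 1,"dx": 0,"dy": 0,"dz": 0,"rx": 0,"ry": 0,"rz": 0}
    - {"gripper": 1,"dx": 0,"dy": 0,"dz": 0,"rx": 0,"ry": 0,"rz": 0}
    - {"gripper": 1,"dx": 0,"dy": 0,"dz": 0,"rx": 0,"ry": 0,"rz": 0}

```text
t: 2.28
eef_pos: [0.5149, -0.0756, 0.1216]
tcp_rot: [[0.954, -0.298, 0.003], [-0.298, -0.954, -0.001], [0.003, -0.0, -1.0]]
force: [-0.4, -0.2, 0.7]
finger_gap: 0.0003
gripper_force: 0.0
```

```bash
python3 look.py w3
```

```text
2.3333 [ 0.51482007 -0.0754505   0.12143309] -107.35203760403222 [ 2.99941385e-03 -5.13238289e-04 -9.99995370e-01] [-0.33721915  0.88159218 -0.70165191] 0.0006584063737293255 [-8.50049486e+00  1.88773178e+01  1.11998523e+02 -4.88012916e-03
  4.89498459e+01  9.88547770e+01]
[-0.00104587  0.0016915  -0.12143309] [[294.3331121  269.53287237]
 [463.23595574 266.05233318]]
```

View pics/w3.png

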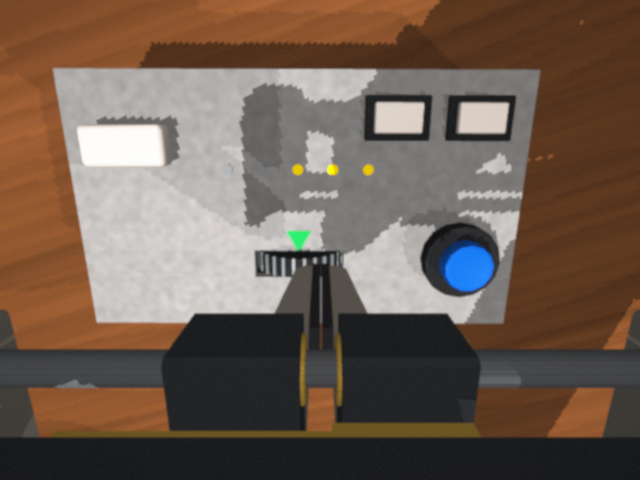

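The fingertip is at (321,265), about 12 mm to the -y side of the wheel centre at (299,262). Next I feel downward for contact.

play_rows:
  series:
    - {"gripper": 1,"dx": 0.03,"dy": -0.01,"dz": -0.1,"rx": 0,"ry": 0,"rz": 0}
    - {"gripper": 1,"dx": 0.02,"dy": 0,"dz": -0.1,"rx": 0,"ry": 0,"rz": 0}
    - {"gripper": 1,"dx": 0,"dy": 0,"dz": -0.08,"rx": 0,"ry": 0,"rz": 0}
    - {"gripper": 1,"dx": 0,"dy": 0,"dz": 0,"rx": 0,"ry": 0,"rz": 0}
    - {"gripper": 1,"dx": 0,"dy": 0,"dz": 0,"rx": 0,"ry": 0,"rz": 0}

```text
t: 2.75
eef_pos: [0.5157, -0.075, 0.108]
tcp_rot: [[0.955, -0.297, -0.001], [-0.297, -0.955, 0.0], [-0.001, 0.0, -1.0]]
force: [-0.0, -0.4, 0.6]
finger_gap: 0.0
gripper_force: 0.0
```

play_rows:
  series:
    - {"gripper": 1,"dx": 0,"dy": 0,"dz": -0.025,"rx": 0,"ry": 0,"rz": 0}
    - {"gripper": 1,"dx": 0,"dy": 0,"dz": -0.025,"rx": 0,"ry": 0,"rz": 0}
    - {"gripper": 1,"dx": 0,"dy": 0,"dz": 0,"rx": 0,"ry": 0,"rz": 0}

```text
t: 3.0
eef_pos: [0.5159, -0.075, 0.1062]
tcp_rot: [[0.955, -0.297, -0.0], [-0.297, -0.955, 0.0], [-0.0, 0.0, -1.0]]
force: [0.2, -0.0, -0.0]
finger_gap: 0.0003
gripper_force: 0.0
```

play_rows:
  series:
    - {"gripper": 1,"dx": 0,"dy": 0,"dz": -0.025,"rx": 0,"ry": 0,"rz": 0}
    - {"gripper": 1,"dx": 0,"dy": 0,"dz": -0.025,"rx": 0,"ry": 0,"rz": 0}
    - {"gripper": 1,"dx": 0,"dy": 0,"dz": 0,"rx": 0,"ry": 0,"rz": 0}

```text
t: 3.25
eef_pos: [0.5159, -0.0751, 0.1042]
tcp_rot: [[0.955, -0.297, -0.0], [-0.297, -0.955, 0.0], [-0.0, 0.0, -1.0]]
force: [-0.4, 0.2, -0.0]
finger_gap: 0.0004
gripper_force: 0.0
```

play_rows:
  series:
    - {"gripper": 1,"dx": 0,"dy": 0,"dz": -0.025,"rx": 0,"ry": 0,"rz": 0}
    - {"gripper": 1,"dx": 0,"dy": 0,"dz": 0,"rx": 0,"ry": 0,"rz": 0}
    - {"gripper": 1,"dx": 0,"dy": 0,"dz": 0,"rx": 0,"ry": 0,"rz": 0}

```text
t: 3.5
eef_pos: [0.5159, -0.075, 0.1033]
tcp_rot: [[0.955, -0.297, -0.0], [-0.297, -0.955, 0.0], [-0.0, -0.0, -1.0]]
force: [-0.7, 0.4, 0.1]
finger_gap: 0.0006
gripper_force: 0.0
```

play_rows:
  series:
    - {"gripper": 1,"dx": 0,"dy": 0,"dz": -0.025,"rx": 0,"ry": 0,"rz": 0}
    - {"gripper": 1,"dx": 0,"dy": 0,"dz": -0.012,"rx": 0,"ry": 0,"rz": 0}
    - {"gripper": 1,"dx": 0,"dy": 0,"dz": 0,"rx": 0,"ry": 0,"rz": 0}

```text
t: 3.75
eef_pos: [0.5159, -0.075, 0.1018]
tcp_rot: [[0.955, -0.297, -0.0], [-0.297, -0.955, 0.0], [-0.0, 0.0, -1.0]]
force: [0.5, -0.3, 0.8]
finger_gap: 0.0008
gripper_force: 0.0
```

play_rows:
  series:
    - {"gripper": 1,"dx": 0,"dy": 0,"dz": -0.025,"rx": 0,"ry": 0,"rz": 0}
    - {"gripper": 1,"dx": 0,"dy": 0,"dz": 0,"rx": 0,"ry": 0,"rz": 0}
    - {"gripper": 1,"dx": 0,"dy": 0,"dz": 0,"rx": 0,"ry": 0,"rz": 0}

```text
t: 4.0
eef_pos: [0.5159, -0.0751, 0.1009]
tcp_rot: [[0.955, -0.297, -0.0], [-0.297, -0.955, -0.0], [-0.0, 0.0, -1.0]]
force: [-0.2, -0.1, -0.5]
finger_gap: 0.0002
gripper_force: 0.0
```

play_rows:
  series:
    - {"gripper": 1,"dx": 0,"dy": 0,"dz": -0.02,"rx": 0,"ry": 0,"rz": 0}
    - {"gripper": 1,"dx": 0,"dy": 0,"dz": 0,"rx": 0,"ry": 0,"rz": 0}
    - {"gripper": 1,"dx": 0,"dy": 0,"dz": 0,"rx": 0,"ry": 0,"rz": 0}

```text
t: 4.25
eef_pos: [0.5159, -0.075, 0.1001]
tcp_rot: [[0.955, -0.297, -0.0], [-0.297, -0.955, 0.0], [-0.0, 0.0, -1.0]]
force: [-0.1, 0.0, -0.5]
finger_gap: 0.0004
gripper_force: 0.0
```

play_rows:
  series:
    - {"gripper": 1,"dx": 0,"dy": 0,"dz": -0.025,"rx": 0,"ry": 0,"rz": 0}
    - {"gripper": 1,"dx": 0,"dy": 0,"dz": 0,"rx": 0,"ry": 0,"rz": 0}
    - {"gripper": 1,"dx": 0,"dy": 0,"dz": 0,"rx": 0,"ry": 0,"rz": 0}

```text
t: 4.5
eef_pos: [0.5159, -0.0751, 0.099]
tcp_rot: [[0.955, -0.297, -0.0], [-0.297, -0.955, 0.0], [-0.0, 0.0, -1.0]]
force: [0.7, -0.4, 0.5]
finger_gap: 0.0003
gripper_force: 0.0
```

play_rows:
  series:
    - {"gripper": 1,"dx": 0,"dy": 0,"dz": -0.02,"rx": 0,"ry": 0,"rz": 0}
    - {"gripper": 1,"dx": 0,"dy": 0,"dz": 0,"rx": 0,"ry": 0,"rz": 0}
    - {"gripper": 1,"dx": 0,"dy": 0,"dz": 0,"rx": 0,"ry": 0,"rz": 0}

```text
t: 4.75
eef_pos: [0.5159, -0.0751, 0.0983]
tcp_rot: [[0.955, -0.297, -0.0], [-0.297, -0.955, 0.0], [-0.0, -0.0, -1.0]]
force: [-0.5, 0.6, 0.6]
finger_gap: 0.0006
gripper_force: 0.0
```

play_rows:
  series:
    - {"gripper": 1,"dx": 0,"dy": 0,"dz": -0.02,"rx": 0,"ry": 0,"rz": 0}
    - {"gripper": 1,"dx": 0,"dy": 0,"dz": 0,"rx": 0,"ry": 0,"rz": 0}
    - {"gripper": 1,"dx": 0,"dy": 0,"dz": 0,"rx": 0,"ry": 0,"rz": 0}

```text
t: 5.0
eef_pos: [0.5159, -0.0751, 0.0975]
tcp_rot: [[0.955, -0.297, -0.0], [-0.297, -0.955, 0.0], [-0.0, -0.0, -1.0]]
force: [-0.0, 0.4, -0.1]
finger_gap: 0.0004
gripper_force: 0.0
```

play_rows:
  series:
    - {"gripper": 1,"dx": 0,"dy": 0,"dz": -0.02,"rx": 0,"ry": 0,"rz": 0}
    - {"gripper": 1,"dx": 0,"dy": 0,"dz": 0,"rx": 0,"ry": 0,"rz": 0}
    - {"gripper": 1,"dx": 0,"dy": 0,"dz": 0,"rx": 0,"ry": 0,"rz": 0}

```text
t: 5.25
eef_pos: [0.5159, -0.0751, 0.0967]
tcp_rot: [[0.955, -0.297, -0.0], [-0.297, -0.955, 0.0], [-0.0, 0.0, -1.0]]
force: [-0.1, 0.3, 0.4]
finger_gap: 0.0004
gripper_force: 0.0
```

play_rows:
  series:
    - {"gripper": 1,"dx": 0,"dy": 0,"dz": -0.02,"rx": 0,"ry": 0,"rz": 0}
    - {"gripper": 1,"dx": 0,"dy": 0,"dz": 0,"rx": 0,"ry": 0,"rz": 0}
    - {"gripper": 1,"dx": 0,"dy": 0,"dz": 0,"rx": 0,"ry": 0,"rz": 0}

```text
t: 5.5
eef_pos: [0.5159, -0.0751, 0.0958]
tcp_rot: [[0.955, -0.297, -0.0], [-0.297, -0.955, 0.0], [-0.0, 0.0, -1.0]]
force: [-0.2, 0.2, 0.9]
finger_gap: 0.0004
gripper_force: 0.0
```

play_rows:
  series:
    - {"gripper": 1,"dx": 0,"dy": 0,"dz": -0.02,"rx": 0,"ry": 0,"rz": 0}
    - {"gripper": 1,"dx": 0,"dy": 0,"dz": 0,"rx": 0,"ry": 0,"rz": 0}
    - {"gripper": 1,"dx": 0,"dy": 0,"dz": 0,"rx": 0,"ry": 0,"rz": 0}

```text
t: 5.75
eef_pos: [0.516, -0.0751, 0.0951]
tcp_rot: [[0.955, -0.297, 0.0], [-0.297, -0.955, -0.0], [0.0, -0.0, -1.0]]
force: [0.4, 0.5, 0.7]
finger_gap: 0.0004
gripper_force: 0.1
```

play_rows:
  series:
    - {"gripper": 1,"dx": 0,"dy": 0,"dz": -0.02,"rx": 0,"ry": 0,"rz": 0}
    - {"gripper": 1,"dx": 0,"dy": 0,"dz": 0,"rx": 0,"ry": 0,"rz": 0}
    - {"gripper": 1,"dx": 0,"dy": 0,"dz": 0,"rx": 0,"ry": 0,"rz": 0}

```text
t: 6.0
eef_pos: [0.5161, -0.0751, 0.0944]
tcp_rot: [[0.955, -0.297, 0.0], [-0.297, -0.955, -0.0], [0.0, -0.0, -1.0]]
force: [-0.2, -0.1, 3.1]
finger_gap: 0.0006
gripper_force: 1.3
```

play_rows:
  series:
    - {"gripper": 1,"dx": 0,"dy": 0,"dz": -0.022,"rx": 0,"ry": 0,"rz": 0}
    - {"gripper": 1,"dx": 0,"dy": 0,"dz": 0,"rx": 0,"ry": 0,"rz": 0}
    - {"gripper": 1,"dx": 0,"dy": 0,"dz": 0,"rx": 0,"ry": 0,"rz": 0}

```text
t: 6.25
eef_pos: [0.5162, -0.0751, 0.0937]
tcp_rot: [[0.955, -0.297, 0.0], [-0.297, -0.955, -0.0], [0.0, -0.0, -1.0]]
force: [-0.8, 0.1, 5.4]
finger_gap: 0.0004
gripper_force: 2.8
```

play_rows:
  series:
    - {"gripper": 1,"dx": 0.006,"dy": 0.018,"dz": -0.015,"rx": 0,"ry": 0,"rz": 0}
    - {"gripper": 1,"dx": 0.011,"dy": 0.036,"dz": 0,"rx": 0,"ry": 0,"rz": 0}
    - {"gripper": 1,"dx": 0.011,"dy": 0.036,"dz": 0,"rx": 0,"ry": 0,"rz": 0}

```text
t: 6.5
eef_pos: [0.5171, -0.0722, 0.0933]
tcp_rot: [[0.955, -0.297, 0.0], [-0.297, -0.955, -0.001], [0.0, 0.001, -1.0]]
force: [-2.0, -5.0, 8.8]
finger_gap: 0.0005
gripper_force: 4.8
```

play_rows:
  series:
    - {"gripper": 1,"dx": 0.011,"dy": 0.036,"dz": 0,"rx": 0,"ry": 0,"rz": 0}
    - {"gripper": 1,"dx": 0.011,"dy": 0.036,"dz": 0,"rx": 0,"ry": 0,"rz": 0}
    - {"gripper": 1,"dx": 0.011,"dy": 0.036,"dz": 0,"rx": 0,"ry": 0,"rz": 0}
    - {"gripper": 1,"dx": 0.011,"dy": 0.036,"dz": 0,"rx": 0,"ry": 0,"rz": 0}

```text
t: 6.83
eef_pos: [0.519, -0.0663, 0.0934]
tcp_rot: [[0.955, -0.297, 0.0], [-0.297, -0.955, -0.001], [0.001, 0.001, -1.0]]
force: [-3.1, -4.6, 10.3]
finger_gap: 0.0004
gripper_force: 4.8
```

play_rows:
  series:
    - {"gripper": 1,"dx": 0.011,"dy": 0.036,"dz": 0.004,"rx": 0,"ry": 0,"rz": 0}
    - {"gripper": 1,"dx": 0.011,"dy": 0.036,"dz": 0,"rx": 0,"ry": 0,"rz": 0}
    - {"gripper": 1,"dx": 0.011,"dy": 0.036,"dz": 0,"rx": 0,"ry": 0,"rz": 0}
    - {"gripper": 1,"dx": 0.011,"dy": 0.036,"dz": 0,"rx": 0,"ry": 0,"rz": 0}

```text
t: 7.17
eef_pos: [0.5208, -0.0605, 0.0936]
tcp_rot: [[0.955, -0.297, 0.001], [-0.297, -0.955, -0.001], [0.001, 0.001, -1.0]]
force: [-1.6, -3.6, 9.2]
finger_gap: 0.0008
gripper_force: 4.5
```

play_rows:
  series:
    - {"gripper": 1,"dx": 0.011,"dy": 0.036,"dz": 0,"rx": 0,"ry": 0,"rz": 0}
    - {"gripper": 1,"dx": 0.011,"dy": 0.036,"dz": 0,"rx": 0,"ry": 0,"rz": 0}
    - {"gripper": 1,"dx": 0.011,"dy": 0.036,"dz": 0,"rx": 0,"ry": 0,"rz": 0}
    - {"gripper": 1,"dx": 0.011,"dy": 0.036,"dz": 0,"rx": 0,"ry": 0,"rz": 0}

```text
t: 7.5
eef_pos: [0.5226, -0.0547, 0.0936]
tcp_rot: [[0.955, -0.297, 0.001], [-0.297, -0.955, -0.001], [0.001, 0.001, -1.0]]
force: [-2.1, -3.2, 8.3]
finger_gap: 0.0002
gripper_force: 4.1
```

play_rows:
  series:
    - {"gripper": 1,"dx": 0,"dy": 0,"dz": 0.1,"rx": 0,"ry": 0,"rz": 0}
    - {"gripper": 1,"dx": 0,"dy": 0,"dz": 0.3,"rx": 0,"ry": 0,"rz": 0}
    - {"gripper": 1,"dx": 0,"dy": 0,"dz": 0.1,"rx": 0,"ry": 0,"rz": 0}
    - {"gripper": 1,"dx": 0,"dy": 0,"dz": 0,"rx": 0,"ry": 0,"rz": 0}
    - {"gripper": 1,"dx": 0,"dy": 0,"dz": 0,"rx": 0,"ry": 0,"rz": 0}

```text
t: 7.92
eef_pos: [0.5224, -0.0542, 0.1129]
tcp_rot: [[0.955, -0.297, 0.0], [-0.297, -0.955, 0.0], [0.0, -0.0, -1.0]]
force: [-0.3, -1.1, -0.6]
finger_gap: 0.0006
gripper_force: 0.0
```

```bash
cat > look2.py <<'E'
from h import *
import sys
P=np.load("P.npy"); f=r.grab_frame("wrist"); s=r.get_state(); print(s["t"],s["eef_pos"],s["force"])
u=proj(f,[con(-.035,0,.078,P)])[0]; x,y=int(u[0]),int(u[1]); print(u)
x0=x-80;y0=y-60; c=f["img"][y0:y0+110,x0:x0+160]; print("crop origin",x0,y0,"x5")
cv2.imwrite(f"pics/{sys.argv[1]}.png",cv2.cvtColor(cv2.resize(c,None,fx=5,fy=5,interpolation=cv2.INTER_CUBIC),cv2.COLOR_RGB2BGR))
h=cv2.cvtColor(f["img"],cv2.COLOR_RGB2HSV)
for n,lo,hi in(("yel",(20,120,70),(34,255,255)),("grn",(45,120,70),(80,255,255))):
    m=cv2.inRange(h,lo,hi); k,_,st,ce=cv2.connectedComponentsWithStats(m)
    print(n,[(ce[i].round(1).tolist(),int(st[i,4])) for i in range(1,k) if st[i,4]>4 and abs(ce[i]-u).max()<80])
E
python3 look2.py w4
```

```text
7.9667 [ 0.52213175 -0.05412219  0.11265198] [-0.18556717  1.15006113 -0.79187195]
[333.59068282 274.8173524 ]
crop origin 253 214 x5
yel [([378.0, 266.5], 96)]
grn [([336.9, 242.8], 272)]
```

View pics/w4.png

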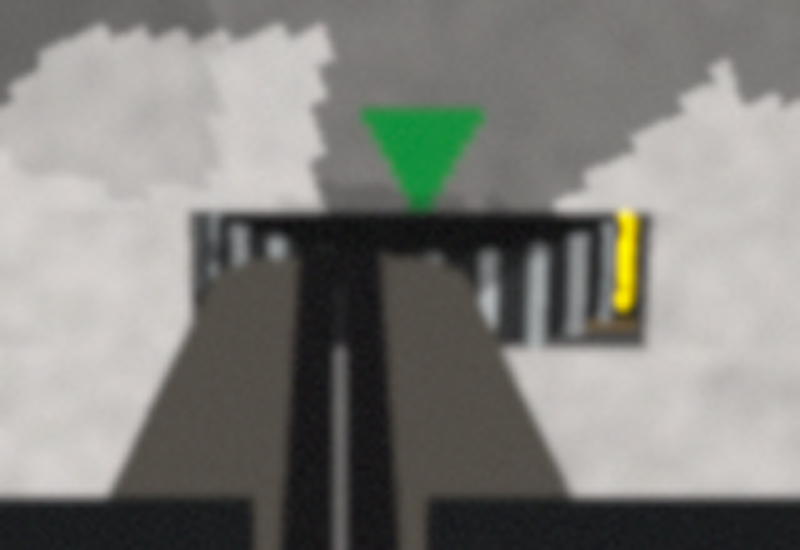

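The yellow line shows at about column 378, to the right of the green arrow at column 337. I'll convert that to an angle.

```bash
cat > ang.py <<'E'
from h import *
P=np.load("P.npy"); f=r.grab_frame("wrist"); h=cv2.cvtColor(f["img"],cv2.COLOR_RGB2HSV)
def blob(lo,hi,u):
    k,_,st,ce=cv2.connectedComponentsWithStats(cv2.inRange(h,lo,hi))
    return [(ce[i],int(st[i,4])) for i in range(1,k) if st[i,4]>4 and abs(ce[i]-u).max()<70]
u=proj(f,[con(-.035,0,.078,P)])[0]
g=blob((45,120,70),(80,255,255),u); Y=blob((20,120,70),(34,255,255),u)
s=r.get_state(); print(s["t"],s["eef_pos"],s["force"],"g",g,"y",Y,u)
# arrow row tells which arrow; compare column at far arrow x=-.019
b=g[0][0][0]-proj(f,[con(-.019,0,.07,P)])[0][0]; print("bias",b)
th=np.linspace(-1.5,1.5,3001)
for H in(.007,.008,.009):
    p=proj(f,[con(-.035,-.028*np.sin(t),.07+H-.028+.028*np.cos(t),P) for t in th])[:,0]+b
    print(H,[round(th[np.argmin(abs(p-y[0][0]))],3) for y in Y])
E
python3 ang.py
```

```text
8.0167 [ 0.52205466 -0.05413611  0.11251794] [ 0.37093344 -0.28824395  0.15428714] g [(array([336.83703704, 242.74074074]), 270)] y [(array([377.90816327, 266.07142857]), 98)] [333.51349591 274.56440346]
bias 3.5592392655031517
0.007 [np.float64(1.162)]
0.008 [np.float64(1.143)]
0.009 [np.float64(1.125)]
```

About 1.1 rad (31 mm of rim) remains. I'll go back to the start side and do a second stroke.

play_rows:
  series:
    - {"gripper": 1,"dx": -0.05,"dy": -0.17,"dz": 0,"rx": 0,"ry": 0,"rz": 0}
    - {"gripper": 1,"dx": -0.05,"dy": -0.17,"dz": 0,"rx": 0,"ry": 0,"rz": 0}
    - {"gripper": 1,"dx": -0.05,"dy": -0.19,"dz": -0.2,"rx": 0,"ry": 0,"rz": 0}
    - {"gripper": 1,"dx": 0,"dy": 0,"dz": -0.2,"rx": 0,"ry": 0,"rz": 0}
    - {"gripper": 1,"dx": 0,"dy": 0,"dz": 0,"rx": 0,"ry": 0,"rz": 0}

```text
t: 8.43
eef_pos: [0.515, -0.0759, 0.0951]
tcp_rot: [[0.954, -0.299, -0.003], [-0.299, -0.954, 0.0], [-0.003, 0.0, -1.0]]
force: [0.1, -0.4, -0.1]
finger_gap: 0.0005
gripper_force: 0.0
```

play_rows:
  series:
    - {"gripper": 1,"dx": 0,"dy": 0,"dz": 0,"rx": 0,"ry": 0,"rz": 0}
    - {"gripper": 1,"dx": 0,"dy": 0,"dz": 0,"rx": 0,"ry": 0,"rz": 0}
    - {"gripper": 1,"dx": 0,"dy": 0,"dz": 0,"rx": 0,"ry": 0,"rz": 0}

```text
t: 8.68
eef_pos: [0.5165, -0.0753, 0.097]
tcp_rot: [[0.955, -0.297, 0.0], [-0.297, -0.955, 0.0], [0.0, -0.0, -1.0]]
force: [0.6, -0.5, 0.5]
finger_gap: 0.0005
gripper_force: 0.0
```

play_rows:
  series:
    - {"gripper": 1,"dx": 0,"dy": 0,"dz": -0.03,"rx": 0,"ry": 0,"rz": 0}
    - {"gripper": 1,"dx": 0,"dy": 0,"dz": -0.03,"rx": 0,"ry": 0,"rz": 0}
    - {"gripper": 1,"dx": 0,"dy": 0,"dz": -0.02,"rx": 0,"ry": 0,"rz": 0}
    - {"gripper": 1,"dx": 0,"dy": 0,"dz": 0,"rx": 0,"ry": 0,"rz": 0}
    - {"gripper": 1,"dx": 0,"dy": 0,"dz": 0,"rx": 0,"ry": 0,"rz": 0}

```text
t: 9.1
eef_pos: [0.5167, -0.0753, 0.0941]
tcp_rot: [[0.955, -0.297, 0.001], [-0.297, -0.955, -0.0], [0.001, -0.0, -1.0]]
force: [0.4, 0.9, 4.1]
finger_gap: 0.0004
gripper_force: 1.9
```

play_rows:
  series:
    - {"gripper": 1,"dx": 0,"dy": 0,"dz": -0.025,"rx": 0,"ry": 0,"rz": 0}
    - {"gripper": 1,"dx": 0.003,"dy": 0.01,"dz": -0.01,"rx": 0,"ry": 0,"rz": 0}
    - {"gripper": 1,"dx": 0.011,"dy": 0.036,"dz": 0,"rx": 0,"ry": 0,"rz": 0}
    - {"gripper": 1,"dx": 0.011,"dy": 0.036,"dz": 0,"rx": 0,"ry": 0,"rz": 0}

```text
t: 9.43
eef_pos: [0.5176, -0.0729, 0.093]
tcp_rot: [[0.955, -0.297, 0.0], [-0.297, -0.955, -0.001], [0.001, 0.001, -1.0]]
force: [-2.3, -5.1, 10.9]
finger_gap: 0.0008
gripper_force: 5.3
```

play_rows:
  series:
    - {"gripper": 1,"dx": 0.011,"dy": 0.036,"dz": 0,"rx": 0,"ry": 0,"rz": 0}
    - {"gripper": 1,"dx": 0.011,"dy": 0.036,"dz": 0,"rx": 0,"ry": 0,"rz": 0}
    - {"gripper": 1,"dx": 0.011,"dy": 0.036,"dz": 0,"rx": 0,"ry": 0,"rz": 0}
    - {"gripper": 1,"dx": 0.011,"dy": 0.036,"dz": 0,"rx": 0,"ry": 0,"rz": 0}

```text
t: 9.77
eef_pos: [0.5194, -0.067, 0.0931]
tcp_rot: [[0.955, -0.297, 0.001], [-0.297, -0.955, -0.001], [0.001, 0.001, -1.0]]
force: [-3.6, -3.3, 11.2]
finger_gap: 0.0003
gripper_force: 5.5
```

play_rows:
  series:
    - {"gripper": 1,"dx": 0.011,"dy": 0.036,"dz": 0.008,"rx": 0,"ry": 0,"rz": 0}
    - {"gripper": 1,"dx": 0.011,"dy": 0.036,"dz": 0,"rx": 0,"ry": 0,"rz": 0}
    - {"gripper": 1,"dx": 0.011,"dy": 0.036,"dz": 0,"rx": 0,"ry": 0,"rz": 0}
    - {"gripper": 1,"dx": 0.011,"dy": 0.036,"dz": 0,"rx": 0,"ry": 0,"rz": 0}

```text
t: 10.1
eef_pos: [0.5212, -0.0612, 0.0934]
tcp_rot: [[0.955, -0.297, 0.001], [-0.297, -0.955, -0.001], [0.001, 0.001, -1.0]]
force: [-2.2, -3.7, 9.4]
finger_gap: 0.0006
gripper_force: 4.9
```

play_rows:
  series:
    - {"gripper": 1,"dx": 0.011,"dy": 0.036,"dz": 0,"rx": 0,"ry": 0,"rz": 0}
    - {"gripper": 1,"dx": 0.011,"dy": 0.036,"dz": 0,"rx": 0,"ry": 0,"rz": 0}
    - {"gripper": 1,"dx": 0.011,"dy": 0.036,"dz": 0,"rx": 0,"ry": 0,"rz": 0}
    - {"gripper": 1,"dx": 0.011,"dy": 0.036,"dz": 0,"rx": 0,"ry": 0,"rz": 0}

```text
t: 10.43
eef_pos: [0.523, -0.0554, 0.0934]
tcp_rot: [[0.955, -0.297, 0.001], [-0.297, -0.955, -0.001], [0.001, 0.001, -1.0]]
force: [-1.3, -3.3, 9.0]
finger_gap: 0.0004
gripper_force: 4.6
```

play_rows:
  series:
    - {"gripper": 1,"dx": 0,"dy": 0,"dz": 0.1,"rx": 0,"ry": 0,"rz": 0}
    - {"gripper": 1,"dx": 0,"dy": 0,"dz": 0.3,"rx": 0,"ry": 0,"rz": 0}
    - {"gripper": 1,"dx": 0,"dy": 0,"dz": 0.1,"rx": 0,"ry": 0,"rz": 0}
    - {"gripper": 1,"dx": 0,"dy": 0,"dz": 0,"rx": 0,"ry": 0,"rz": 0}
    - {"gripper": 1,"dx": 0,"dy": 0,"dz": 0,"rx": 0,"ry": 0,"rz": 0}

```text
t: 10.85
eef_pos: [0.5226, -0.0548, 0.1126]
tcp_rot: [[0.955, -0.297, 0.0], [-0.297, -0.955, -0.0], [0.0, -0.0, -1.0]]
force: [-0.4, 0.9, 0.7]
finger_gap: 0.0007
gripper_force: 0.0
```

```bash
python3 ang.py
```

```text
10.9 [ 0.52236821 -0.05479505  0.11232394] [-0.55254515  0.37526837 -0.82962539] g [(array([335.9298893, 243.7601476]), 271)] y [(array([356.12060302, 273.66834171]), 199)] [332.62305241 275.69764726]
bias 3.52571081431131
0.007 [np.float64(0.427)]
0.008 [np.float64(0.424)]
0.009 [np.float64(0.42)]
```

play_rows:
  series:
    - {"gripper": 1,"dx": -0.055,"dy": -0.19,"dz": 0,"rx": 0,"ry": 0,"rz": 0}
    - {"gripper": 1,"dx": -0.06,"dy": -0.18,"dz": -0.1,"rx": 0,"ry": 0,"rz": 0}
    - {"gripper": 1,"dx": 0,"dy": 0,"dz": -0.2,"rx": 0,"ry": 0,"rz": 0}
    - {"gripper": 1,"dx": 0,"dy": 0,"dz": -0.08,"rx": 0,"ry": 0,"rz": 0}
    - {"gripper": 1,"dx": 0,"dy": 0,"dz": 0,"rx": 0,"ry": 0,"rz": 0}

```text
t: 11.32
eef_pos: [0.517, -0.0698, 0.0961]
tcp_rot: [[0.955, -0.298, -0.002], [-0.298, -0.955, 0.0], [-0.002, 0.0, -1.0]]
force: [-0.1, -0.0, -0.2]
finger_gap: 0.0004
gripper_force: 0.0
```

play_rows:
  series:
    - {"gripper": 1,"dx": 0,"dy": 0,"dz": 0,"rx": 0,"ry": 0,"rz": 0}
    - {"gripper": 1,"dx": 0,"dy": 0,"dz": 0,"rx": 0,"ry": 0,"rz": 0}
    - {"gripper": 1,"dx": 0,"dy": 0,"dz": 0,"rx": 0,"ry": 0,"rz": 0}
    - {"gripper": 1,"dx": 0,"dy": 0,"dz": -0.03,"rx": 0,"ry": 0,"rz": 0}
    - {"gripper": 1,"dx": 0,"dy": 0,"dz": 0,"rx": 0,"ry": 0,"rz": 0}

```text
t: 11.73
eef_pos: [0.5181, -0.0695, 0.0963]
tcp_rot: [[0.955, -0.297, 0.0], [-0.297, -0.955, -0.0], [0.0, -0.0, -1.0]]
force: [0.1, -0.2, -0.1]
finger_gap: 0.0003
gripper_force: 0.0
```

play_rows:
  series:
    - {"gripper": 1,"dx": 0,"dy": 0,"dz": -0.03,"rx": 0,"ry": 0,"rz": 0}
    - {"gripper": 1,"dx": 0,"dy": 0,"dz": -0.03,"rx": 0,"ry": 0,"rz": 0}
    - {"gripper": 1,"dx": 0,"dy": 0,"dz": -0.02,"rx": 0,"ry": 0,"rz": 0}
    - {"gripper": 1,"dx": 0,"dy": 0,"dz": 0,"rx": 0,"ry": 0,"rz": 0}
    - {"gripper": 1,"dx": 0,"dy": 0,"dz": 0,"rx": 0,"ry": 0,"rz": 0}

```text
t: 12.15
eef_pos: [0.5184, -0.0696, 0.0937]
tcp_rot: [[0.955, -0.297, 0.001], [-0.297, -0.955, -0.0], [0.001, -0.0, -1.0]]
force: [-2.2, 0.7, 8.1]
finger_gap: 0.0004
gripper_force: 4.2
```

play_rows:
  series:
    - {"gripper": 1,"dx": 0.011,"dy": 0.036,"dz": -0.003,"rx": 0,"ry": 0,"rz": 0}
    - {"gripper": 1,"dx": 0.011,"dy": 0.036,"dz": 0,"rx": 0,"ry": 0,"rz": 0}
    - {"gripper": 1,"dx": 0.011,"dy": 0.036,"dz": 0,"rx": 0,"ry": 0,"rz": 0}
    - {"gripper": 1,"dx": 0.011,"dy": 0.036,"dz": 0,"rx": 0,"ry": 0,"rz": 0}

```text
t: 12.48
eef_pos: [0.52, -0.0644, 0.0936]
tcp_rot: [[0.955, -0.297, 0.0], [-0.297, -0.955, -0.001], [0.001, 0.001, -1.0]]
force: [-1.8, -3.8, 9.0]
finger_gap: 0.0003
gripper_force: 4.4
```

play_rows:
  series:
    - {"gripper": 1,"dx": 0.011,"dy": 0.036,"dz": 0,"rx": 0,"ry": 0,"rz": 0}
    - {"gripper": 1,"dx": 0.011,"dy": 0.036,"dz": 0,"rx": 0,"ry": 0,"rz": 0}
    - {"gripper": 1,"dx": 0.011,"dy": 0.036,"dz": 0,"rx": 0,"ry": 0,"rz": 0}
    - {"gripper": 1,"dx": 0.011,"dy": 0.036,"dz": 0,"rx": 0,"ry": 0,"rz": 0}
    - {"gripper": 1,"dx": 0,"dy": 0,"dz": 0,"rx": 0,"ry": 0,"rz": 0}

```text
t: 12.9
eef_pos: [0.5219, -0.0585, 0.0936]
tcp_rot: [[0.955, -0.297, 0.001], [-0.297, -0.955, -0.001], [0.001, 0.001, -1.0]]
force: [-2.0, -2.7, 8.1]
finger_gap: 0.0008
gripper_force: 4.3
```

play_rows:
  series:
    - {"gripper": 1,"dx": 0,"dy": 0,"dz": 0.1,"rx": 0,"ry": 0,"rz": 0}
    - {"gripper": 1,"dx": 0,"dy": 0,"dz": 0.5,"rx": 0,"ry": 0,"rz": 0}
    - {"gripper": 1,"dx": -0.5,"dy": 0.15,"dz": 0.6,"rx": 0,"ry": 0,"rz": 0}
    - {"gripper": 1,"dx": -0.5,"dy": 0.15,"dz": 0.4,"rx": 0,"ry": 0,"rz": 0}
    - {"gripper": 1,"dx": 0,"dy": 0,"dz": 0,"rx": 0,"ry": 0,"rz": 0}

```text
t: 13.32
eef_pos: [0.4798, -0.0455, 0.1592]
tcp_rot: [[0.955, -0.297, 0.001], [-0.297, -0.955, 0.0], [0.001, -0.0, -1.0]]
force: [0.9, -0.0, 0.6]
finger_gap: 0.0004
gripper_force: 0.0
```

play_rows:
  series:
    - {"gripper": 1,"dx": 0,"dy": 0,"dz": 0,"rx": 0,"ry": 0,"rz": 0}
    - {"gripper": 1,"dx": 0,"dy": 0,"dz": 0,"rx": 0,"ry": 0,"rz": 0}
    - {"gripper": 1,"dx": 0,"dy": 0,"dz": 0,"rx": 0,"ry": 0,"rz": 0}

```text
t: 13.57
eef_pos: [0.482, -0.0463, 0.1563]
tcp_rot: [[0.955, -0.298, -0.0], [-0.298, -0.955, 0.0], [-0.0, 0.0, -1.0]]
force: [-0.0, -0.1, -1.1]
finger_gap: 0.0005
gripper_force: 0.0
```

```bash
python3 ang.py; python3 look2.py w5
```

```text
13.6167 [ 0.48188808 -0.04623805  0.15616876] [0.78892182 0.7343651  0.44860313] g [(array([327.92753623, 164.95652174]), 207), (array([327.62146893, 213.5819209 ]), 177)] y [(array([328.5, 191. ]), 164)] [325.01420635 191.52269536]
bias 2.9880135278011153
0.007 [np.float64(0.012)]
0.008 [np.float64(0.012)]
0.009 [np.float64(0.011)]
13.6667 [ 0.48176934 -0.04623152  0.15612277] [0.88004922 0.2792017  0.00976804]
[324.94824857 191.33017172]
crop origin 244 131 x5
yel [([328.5, 190.9], 163)]
grn [([327.9, 164.9], 202), ([327.5, 213.5], 181)]
```

View pics/w5.png

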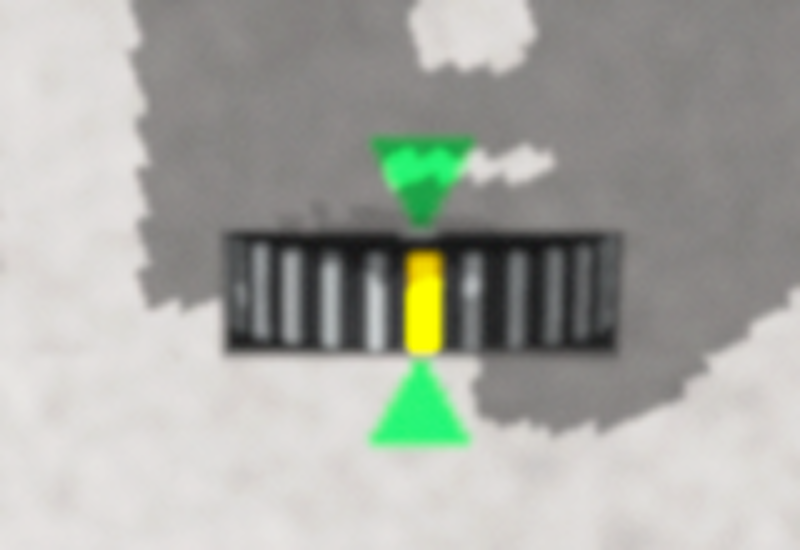

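The yellow line at (328.5,191) is level with both green arrows at (328,165) and (327.6,213.5), an error of about 0.01 rad. Next is the button.

play_rows:
  series:
    - {"gripper": 1,"dx": 0.106,"dy": -0.9,"dz": 0,"rx": 0,"ry": 0,"rz": 0}
    - {"gripper": 1,"dx": 0.106,"dy": -0.9,"dz": 0,"rx": 0,"ry": 0,"rz": 0}
    - {"gripper": 1,"dx": 0.106,"dy": -0.9,"dz": 0,"rx": 0,"ry": 0,"rz": 0}
    - {"gripper": 1,"dx": 0,"dy": 0,"dz": -0.5,"rx": 0,"ry": 0,"rz": 0}
    - {"gripper": 1,"dx": 0,"dy": 0,"dz": -0.5,"rx": 0,"ry": 0,"rz": 0}

```text
t: 14.08
eef_pos: [0.4956, -0.1566, 0.1167]
tcp_rot: [[0.954, -0.3, 0.002], [-0.3, -0.954, -0.001], [0.002, 0.0, -1.0]]
force: [-0.6, 0.0, -0.9]
finger_gap: 0.0002
gripper_force: 0.0
```

play_rows:
  series:
    - {"gripper": 1,"dx": 0,"dy": 0,"dz": 0,"rx": 0,"ry": 0,"rz": 0}
    - {"gripper": 1,"dx": 0,"dy": 0,"dz": 0,"rx": 0,"ry": 0,"rz": 0}
    - {"gripper": 1,"dx": 0,"dy": 0,"dz": 0,"rx": 0,"ry": 0,"rz": 0}

```text
t: 14.33
eef_pos: [0.4946, -0.154, 0.1172]
tcp_rot: [[0.955, -0.297, -0.0], [-0.297, -0.955, 0.0], [-0.0, -0.0, -1.0]]
force: [0.2, -0.6, 0.7]
finger_gap: 0.0006
gripper_force: 0.0
```

```bash
python3 look.py w6
```

```text
14.3833 [ 0.49490687 -0.15400346  0.11766702] -107.2736029873901 [ 7.21605063e-04 -2.38564030e-04 -9.99999711e-01] [-0.47408783  0.05894963  0.49046358] 0.0003837840905834965 [-1.74503119e+01  1.91044793e+01  1.12291737e+02 -8.55308504e-04
  4.85602430e+01  8.98238566e+01]
[ 0.01886733  0.08024446 -0.11766702] [[153.25651586 278.40766584]
 [318.38611315 275.53589034]]
```

View pics/w6.png

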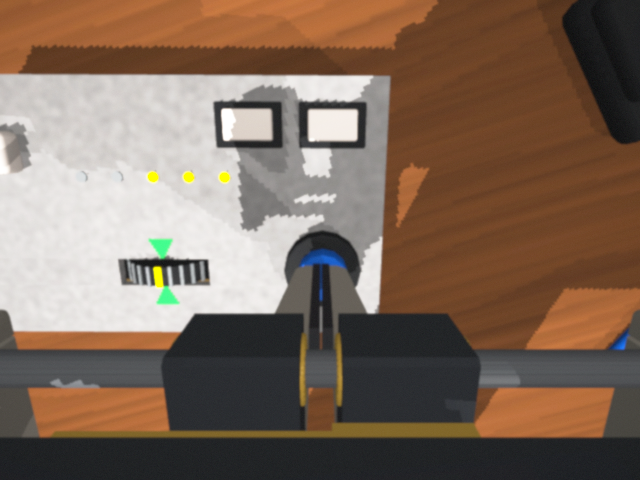

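The finger is centred over the blue button at column 321, so I press down.

play_rows:
  series:
    - {"gripper": 1,"dx": 0.05,"dy": -0.015,"dz": -0.15,"rx": 0,"ry": 0,"rz": 0}
    - {"gripper": 1,"dx": 0,"dy": 0,"dz": -0.15,"rx": 0,"ry": 0,"rz": 0}
    - {"gripper": 1,"dx": 0,"dy": 0,"dz": 0,"rx": 0,"ry": 0,"rz": 0}
    - {"gripper": 1,"dx": 0,"dy": 0,"dz": 0,"rx": 0,"ry": 0,"rz": 0}

```text
t: 14.72
eef_pos: [0.4975, -0.1547, 0.1055]
tcp_rot: [[0.955, -0.297, 0.002], [-0.297, -0.955, -0.0], [0.002, -0.0, -1.0]]
force: [2.6, 0.1, 3.8]
finger_gap: 0.0001
gripper_force: 2.2
```

play_rows:
  series:
    - {"gripper": 1,"dx": 0,"dy": 0,"dz": -0.05,"rx": 0,"ry": 0,"rz": 0}
    - {"gripper": 1,"dx": 0,"dy": 0,"dz": -0.05,"rx": 0,"ry": 0,"rz": 0}
    - {"gripper": 1,"dx": 0,"dy": 0,"dz": 0,"rx": 0,"ry": 0,"rz": 0}
    - {"gripper": 1,"dx": 0,"dy": 0,"dz": 0,"rx": 0,"ry": 0,"rz": 0}

```text
t: 15.05
eef_pos: [0.4976, -0.1548, 0.1031]
tcp_rot: [[0.955, -0.297, 0.003], [-0.297, -0.955, -0.0], [0.003, -0.0, -1.0]]
force: [-2.6, 2.0, 22.2]
finger_gap: 0.0005
gripper_force: 11.2
```

play_rows:
  series:
    - {"gripper": 1,"dx": 0,"dy": 0,"dz": 0.05,"rx": 0,"ry": 0,"rz": 0}
    - {"gripper": 1,"dx": 0,"dy": 0,"dz": 0,"rx": 0,"ry": 0,"rz": 0}
    - {"gripper": 1,"dx": 0,"dy": 0,"dz": 0,"rx": 0,"ry": 0,"rz": 0}

```text
t: 15.3
eef_pos: [0.4975, -0.1548, 0.104]
tcp_rot: [[0.955, -0.297, 0.003], [-0.297, -0.955, -0.0], [0.003, -0.0, -1.0]]
force: [2.6, 0.8, 5.4]
finger_gap: 0.0002
gripper_force: 2.7
```

play_rows:
  series:
    - {"gripper": 1,"dx": 0,"dy": 0,"dz": 0.04,"rx": 0,"ry": 0,"rz": 0}
    - {"gripper": 1,"dx": 0,"dy": 0,"dz": 0,"rx": 0,"ry": 0,"rz": 0}
    - {"gripper": 1,"dx": 0,"dy": 0,"dz": 0,"rx": 0,"ry": 0,"rz": 0}

```text
t: 15.55
eef_pos: [0.497, -0.1548, 0.1051]
tcp_rot: [[0.955, -0.297, 0.002], [-0.297, -0.955, -0.0], [0.002, -0.0, -1.0]]
force: [3.6, 1.0, 4.1]
finger_gap: 0.0004
gripper_force: 2.3
```

play_rows:
  series:
    - {"gripper": 1,"dx": 0,"dy": 0,"dz": 0.04,"rx": 0,"ry": 0,"rz": 0}
    - {"gripper": 1,"dx": 0,"dy": 0,"dz": 0,"rx": 0,"ry": 0,"rz": 0}
    - {"gripper": 1,"dx": 0,"dy": 0,"dz": 0,"rx": 0,"ry": 0,"rz": 0}

```text
t: 15.8
eef_pos: [0.4962, -0.1548, 0.1062]
tcp_rot: [[0.955, -0.297, -0.0], [-0.297, -0.955, -0.0], [0.0, 0.0, -1.0]]
force: [2.3, 0.3, 3.8]
finger_gap: 0.0001
gripper_force: 1.9
```

The forces match the button spring: about 6 N near the bottom, then the hard stop. So it was pressed fully and is now coming back up. I'll retreat and check the wheel.

play_rows:
  series:
    - {"gripper": 1,"dx": 0,"dy": 0,"dz": 0.3,"rx": 0,"ry": 0,"rz": 0}
    - {"gripper": 1,"dx": 0,"dy": 0,"dz": 0.8,"rx": 0,"ry": 0,"rz": 0}
    - {"gripper": 1,"dx": -0.1,"dy": 0.6,"dz": 0.5,"rx": 0,"ry": 0,"rz": 0}
    - {"gripper": 1,"dx": -0.2,"dy": 0.6,"dz": 0,"rx": 0,"ry": 0,"rz": 0}
    - {"gripper": 1,"dx": -0.2,"dy": 0.6,"dz": 0,"rx": 0,"ry": 0,"rz": 0}

```text
t: 16.22
eef_pos: [0.4754, -0.0822, 0.1706]
tcp_rot: [[0.954, -0.298, -0.001], [-0.298, -0.954, -0.0], [-0.001, 0.0, -1.0]]
force: [1.0, 0.5, -0.2]
finger_gap: 0.0007
gripper_force: 0.0
```

play_rows:
  series:
    - {"gripper": 1,"dx": 0,"dy": 0,"dz": 0,"rx": 0,"ry": 0,"rz": 0}
    - {"gripper": 1,"dx": 0,"dy": 0,"dz": 0,"rx": 0,"ry": 0,"rz": 0}
    - {"gripper": 1,"dx": 0,"dy": 0,"dz": 0,"rx": 0,"ry": 0,"rz": 0}
    - {"gripper": 1,"dx": 0,"dy": 0,"dz": 0,"rx": 0,"ry": 0,"rz": 0}

```text
t: 16.55
eef_pos: [0.4761, -0.0833, 0.1697]
tcp_rot: [[0.955, -0.298, -0.001], [-0.298, -0.955, -0.0], [-0.001, 0.0, -1.0]]
force: [-0.2, -0.3, 0.3]
finger_gap: 0.0003
gripper_force: 0.0
```

```bash
python3 ang.py; python3 look.py w7
```

```text
16.6 [ 0.4762296  -0.08338674  0.16982342] [-0.22890228  0.5008608   0.18850988] g [(array([274.85393258, 171.64606742]), 178), (array([276.11464968, 216.94267516]), 157)] y [(array([274.29375, 195.45   ]), 160)] [271.28687192 196.39048415]
bias 2.8711245148581384
0.007 [np.float64(-0.001)]
0.008 [np.float64(0.003)]
0.009 [np.float64(0.008)]
16.65 [ 0.47626471 -0.08338046  0.1698512 ] -107.34932956388685 [-7.29960831e-04 -2.07396940e-05 -9.99999733e-01] [-0.06032405 -0.9828368   0.53165612] 0.0004444010573255172 [-1.01019573e+01  1.19762718e+01  1.13963511e+02 -1.05002446e-02
  5.41011843e+01  9.72535368e+01]
[ 0.03750949  0.00962147 -0.1698512 ] [[270.84782763 197.05860321]
 [411.8776793  191.40891069]]
```

View pics/w7.png

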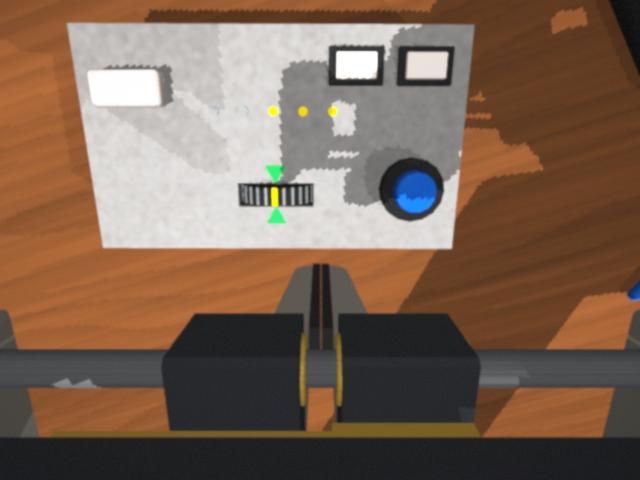

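The yellow line is still on the arrows at (274,195), the button at (415,191) is back up, and the arm is clear.

```bash
python3 -c "
from cell import r
print(r.sign_off())"
```

```text
the job is handed in; nothing more can be done
None
```

I rolled the wheel's yellow line to the green arrows (within about 0.01 rad by the wrist camera), then pressed the blue button fully; it came back up, the arm is clear, and the job is handed in.

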